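Load the sagger: each unfired casting on the kiln setter that fits it

ROBOT

A 7-joint arm with a two-finger parallel gripper is mounted at the origin on a cart in front of the work surface, level with it; the furniture and walls round the work are solid. World frame = base frame: x ahead of the robot, y to its left, z up, the work surface at z = 0. Lengths are in mm, angles in rad, forces in N, time in s.
With the tool pointing down it reaches from about 400 to 875 mm from the base axis. Payload 4.4 kg.
Tool frame: the origin (TCP) lies midway between the tips of the shut fingers; the grasp point (between the pads) lies ctrl.grip_depth behind it (ctrl.grip_depth is the distance from the TCP to the grasp point, in mm); z points along the fingers, y is the line along which they close (so a half turn about z gives the same grasp; the last joint's range is limited). The gripper opens to 85 mm and grips with 20 to 120 N. Pads are 22 mm wide; open, the fingers measure 114 mm over their backs; the gripper's body (76 mm by 85 mm) begins 54 mm behind the grasp point. The pads swing forward as they close: fully open they stand 13 mm farther back than shut.
Start: joints at [1.253, 0.628, 0.038, 1.517, -0.027, 0.996, -0.02], TCP at [161.973, -629.51, 231.313] pointing down, gripper open.
Joint ranges: [-3.06, 3.06], [-0.37, 2.12], [-1.25, 1.32], [0.18, 2.47], [-1.1, 4.24], [0.23, 1.98], [-2.94, 2.94]. Speed limits (rad/s): [2.57, 2.57, 3.14, 3.14, 3.14, 3.14, 3.14].

INTERFACE

Orientations are given as [roll, pitch, yaw] about the fixed x, y, z axes, in that order (R = Rz(yaw) Ry(pitch) Rx(roll)).
In Python, from cell import ctrl gives the robot as it stands.
- The arm moves only by the tool carry_out, never from a script. Its argument "deltas" is one flat list of numbers, 7 for each row, row after row: the turn, a rotation vector about the tool's x, y, z in degrees, then the shift along the tool's x, y, z in m, then the closure, from -1 (fully open) to 1 (shut). In form: [wx, wy, wz, dx, dy, dz, claw, wx, wy, wz, dx, dy, dz, claw, ...]. A call has 1 to 12 rows; each row shifts and turns the commanded pose from where the row before left it, along the tool's axes as they then stand; what a row does not reach is not made up. A row lasts 1/8 s, in which the tool goes at most 62.5 mm and 10.7 degrees, less where a joint would pass 70% of its speed; a pose out of reach is approached as far as the arm can. A call with a gripper value outside its range is refused whole. The fingers move at their own pace and stop on an object; the grip force is fixed at half the most. Time passes only in rows, so rows that do not move let the fingers close. It gives the time, the measured TCP pose, the force, the opening and the grip force at its end, in the units of the state.
- ctrl.read_state(): the state, without advancing time (a new reading comes with each control period).
- ctrl.get_image(name): name is "side" or "top" or "wrist"; returns the picture (420x560x3 uint8, red, green, blue); there is no depth.
- ctrl.calibration(name): a dict with "mtx" (3x3 intrinsics, pixels), "distortion" ([k1, k2, p1, p2, k3] as OpenCV has them; the pictures are not rectified), "R" (3x3) and "t" (3): a world point X has camera coordinates R X + t. Camera axes: x right, y down, z forward; pixel columns grow to the right and rows downward; lengths in mm; the calibration is good to about 2 mm. A picture is of the moment at which its call begins: read the wrist's pose just before it. calibration takes no time and is no camera call; for the wrist camera it gives the pose at the moment of the call.
- ctrl.finish_job(): hands the job in; it is judged then, once.
The state is a dict: "clock": time; "qpos": joint angles; "qd": joint speeds; "tau": joint torques, N m; "eef_pos": TCP position; "tool_rot": TCP orientation; "force": force on the tool from outside, world axes, zero at the start; "torque": the same for the moment, N m; "width": finger opening in mm; "gripper_force": force on a finger pad.
Only numpy, scipy, OpenCV 4.12 (cv2) and the standard library are available. Lean on these libraries where they do the work, as an engineer would, in place of code of your own. Each camera call takes 0.05 s, during which the arm holds its last target. There are 200 camera calls.

TASK

Load the sagger for firing: stand each white casting upright on the kiln setter that fits it - the small beaker in the round recess, the oblong dish in the oblong recess, the lid with its spigot down in the open ring, the thin-walled ring over the post - each fully home, and let go. The two look-alikes that fit no setter, the larger cup and the thick-walled ring, stay where they are. The castings are unfired and brittle: set them down, do not drop them or knock them about.

Things in the scene. Friction and masses are not known exactly. Their poses are not given: they have to be found in the camera images.
- beaker: White cast beaker, no handle, open at the top: 62 mm high, foot 44 mm across, 57 mm at 15 mm height, 61 mm at 40 mm height, 62 mm at the rim; wall 4 mm. Origin: centre of its underside; z up. Loose, starts upright on the worktop (z = 0).
- lid: White cast round lid: spigot below 44 mm across, 10 mm deep; flange 80 mm across, its flat underside 10 mm above the origin; low dome up to 24 mm height; round knob on top, neck 17 mm, 22 mm across at 36 mm height, top at 46 mm. Origin: centre of its underside; z up. Loose, starts upright on the worktop (z = 0). It starts standing on its spigot.
- oblong_dish: White cast oblong dish with half-round ends, open at the top: 84 mm long (own x axis), 46 mm wide (own y axis), 28 mm high, upright sides, wall 4 mm; each long side is straight for 38 mm. Origin: centre of its underside; z up. Loose, starts upright on the worktop (z = 0).
- wide_ring: White cast ring with thin walls, its hole upright: 56 mm outside at both edges (54 mm at the waist), 32 mm high, hole about 42 mm across, right through. Origin: centre of its underside; z up. Loose, starts upright on the worktop (z = 0).
- thick_ring: Look-alike, fits no setter, stays where it is: white cast ring of the same outside size as the other (56 mm across, 32 mm high) but thick-walled; its hole, about 20 mm across, does not go over the post. Origin: centre of its underside; z up. Loose, starts upright on the worktop (z = 0).
- big_cup: Look-alike, fits no setter, stays where it is: wider white cast cup without handle, 58 mm high, foot 68 mm, rim 80 mm across; its foot does not go into the round recess. Origin: centre of its underside; z up. Loose, starts upright on the worktop (z = 0).
- dished_setter: Kiln setter for the beaker, pale buff: disc 76 mm across, 10 mm high, with a flat round recess 60 mm across, floor 4 mm above the origin. All setters stand in the sagger, a brown open fireclay box 270 mm square, floor 10 mm thick, walls 30 mm high, one in each quarter, about 120 mm apart, in any order. Fixed, in the sagger. Origin: centre of its underside; z up.
- ring_setter: Kiln setter for the lid, pale buff: plain upright ring, 80 mm outside, hole 60 mm right through, 22 mm high. The lid's flange lies on its top edge and the spigot hangs in the hole, the lid's origin 12 mm above the setter's. Fixed, in the sagger. Origin: centre of its underside; z up.
- oblong_setter: Kiln setter for the oblong dish, pale buff: low oblong tray with half-round ends, 114 mm long (own x axis), 76 mm wide (own y axis), recess 100 x 62 mm; rim top 11.5 mm, recess floor 4 mm above the origin. The dish lies lengthwise in it, either way round. Fixed, in the sagger. Origin: centre of its underside; z up.
- post_setter: Kiln setter for the thin-walled ring, pale buff: round base 72 mm across, 5 mm high, with a round post in the middle 28 mm across, chamfered, top 22 mm above the origin. The ring stands on the base round the post, its origin 5 mm above the setter's. Fixed, in the sagger. Origin: centre of its underside; z up.
Things that resemble listed ones, but are neither listed nor needed, are in the scene too. What is shaped like the wide_ring but pink is not meant.

How it is judged (in metres and radians):
At the end, for the whole second after the job is handed in: Beaker, lid, oblong dish and thin-walled ring are each on their own setter: within 11 mm of its centre, fully down (within 3 mm of seated height), upright within 5 degrees, released, at rest; large cup and thick-walled ring upright, within 30 mm of their start (horizontal distance between beaker and dished_setter below 0.011 m and z of beaker in the frame of dished_setter between 0.001 and 0.0075 m and angle between each of beaker, lid, oblong_dish, wide_ring's own z axis and vertical below 0.09 rad and linear speed of each of beaker, lid, oblong_dish, wide_ring below 0.02 m/s and angular speed of each of beaker, lid, oblong_dish, wide_ring below 0.2 rad/s and contact force between the fingers and beaker below 0.05 N and horizontal distance between lid and ring_setter below 0.011 m and z of lid in the frame of ring_setter between 0.009 and 0.0155 m and contact force between the fingers and lid below 0.05 N and horizontal distance between oblong_dish and oblong_setter below 0.011 m and z of oblong_dish in the frame of oblong_setter between 0.001 and 0.0065 m and contact force between the fingers and oblong_dish below 0.05 N and horizontal distance between wide_ring and post_setter below 0.011 m and z of wide_ring in the frame of post_setter between 0.002 and 0.0085 m and contact force between the fingers and wide_ring below 0.05 N and distance of each of thick_ring, big_cup from where it was at the start of the episode below 0.03 m and angle between each of thick_ring, big_cup's own z axis and vertical below 0.1 rad); the robot touches nothing.
It fails at once if a casting is dropped or knocked flying (it moves faster than 0.6 m/s with no finger touching it) ((contact force between the fingers and beaker below 0.02 N and linear speed of beaker above 0.6 m/s) or (contact force between the fingers and lid below 0.02 N and linear speed of lid above 0.6 m/s) or (contact force between the fingers and oblong_dish below 0.02 N and linear speed of oblong_dish above 0.6 m/s) or (contact force between the fingers and wide_ring below 0.02 N and linear speed of wide_ring above 0.6 m/s) or (contact force between the fingers and thick_ring below 0.02 N and linear speed of thick_ring above 0.6 m/s) or (contact force between the fingers and big_cup below 0.02 N and linear speed of big_cup above 0.6 m/s)).
It fails at once if the larger cup or the thick-walled ring is moved more than 30 mm (distance of any of thick_ring, big_cup from where it was at the start of the episode above 0.03 m).
It also fails if it takes over 120 s, if anything falls off the work surface, if the arm or the gripper's body presses on something with over 40 N, if the wrist force passes 120 N, or if a joint passes its speed limit or range.

## Working session

There is one attempt and no reset: what is moved stays moved. The work goes in short steps, Python scripts to look and compute and a tool call to move; the robot and the scene stay as the last step left them, time stands still between calls to the robot, and variables do not carry over. Pictures are saved under pics/ and viewed, at most 14 in all, crops included, and the job is handed in when it is done.

Besides the shell and the picture viewer there is one more tool, called as name(argument=value, ...) on one line, values as JSON. carry_out: Moves the arm, as the interface text tells. Its arguments: {"type":"object","properties":{"deltas":{"type":"array"}},"required":["deltas"]}

```bash
mkdir -p pics; ls
python3 - <<'E'
from cell import ctrl
import cv2,numpy as np
np.set_printoptions(precision=4,suppress=True)
s=ctrl.read_state();print(s,ctrl.grip_depth)
for n in("top","side","wrist"):
    c=ctrl.calibration(n);print(n,c)
    cv2.imwrite(f"pics/{n}0.png",ctrl.get_image(n)[...,::-1])
E
```

```text
pics
{'clock': 0.0, 'qpos': array([ 1.2532,  0.6293,  0.0384,  1.5183, -0.027 ,  0.9963, -0.02  ]), 'qd': array([ 0.0003, -0.0012,  0.0013, -0.    ,  0.0005, -0.0018,  0.0006]), 'tau': array([ -0.0004, -56.341 ,   1.2265, -19.3441,   0.0111,   0.0106,
         0.    ]), 'eef_pos': array([ 161.8297, -628.8962,  230.403 ]), 'tool_rot': array([-3.1397, -0.    ,  0.2517]), 'force': array([-0.3201,  0.0513, -0.7356]), 'torque': array([-0.0177,  0.0448, -0.0413]), 'gripper_force': 0.0, 'width': 85.37054729179121} 18.700000000000003
top {'mtx': array([[517.3349,   0.    , 272.1608],
       [  0.    , 517.3349, 203.2308],
       [  0.    ,   0.    ,   1.    ]]), 'distortion': array([-0.1513,  0.    ,  0.    ,  0.    ,  0.    ]), 'R': array([[ 0.0086, -0.9998, -0.0168],
       [-0.9932, -0.0066, -0.1166],
       [ 0.1165,  0.0177, -0.993 ]]), 't': array([ -13.198 ,  519.3938, 1185.8573])}
side {'mtx': array([[504.3459,   0.    , 278.2568],
       [  0.    , 504.3459, 198.9934],
       [  0.    ,   0.    ,   1.    ]]), 'distortion': array([-0.0006,  0.    ,  0.    ,  0.    ,  0.    ]), 'R': array([[ 0.9848, -0.1733,  0.0079],
       [-0.0632, -0.4006, -0.9141],
       [ 0.1615,  0.8997, -0.4055]]), 't': array([-503.189 ,   79.4833, 1310.2567])}
wrist {'mtx': array([[335.7211,   0.    , 278.8046],
       [  0.    , 335.7211, 208.6556],
       [  0.    ,   0.    ,   1.    ]]), 'distortion': array([0.0168, 0.    , 0.    , 0.    , 0.    ]), 'R': array([[ 0.2493, -0.9684, -0.0022],
       [-0.9176, -0.2369,  0.3192],
       [-0.3096, -0.0775, -0.9477]]), 't': array([-647.9125,  -42.5765,  380.9373])}
```

View pics/top0.png

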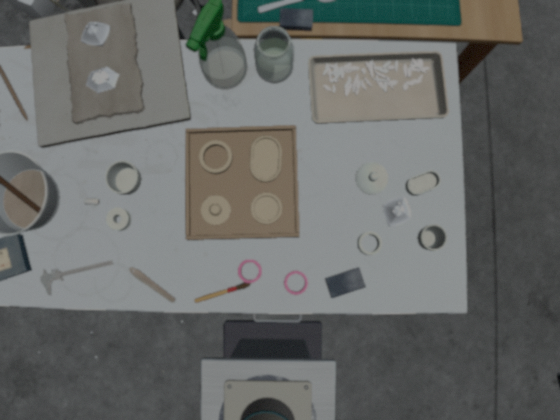

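View pics/side0.png

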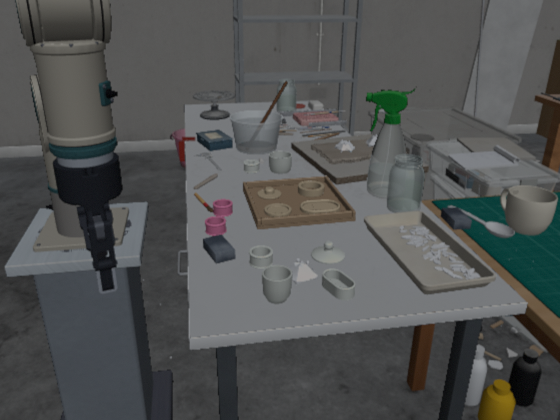

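Top view: lid (374,178), dish (422,183), thin ring (368,243) and beaker (432,238) are at the right. The look-alikes, big cup (123,178) and thick ring (118,218), are at the left. In the sagger: ring setter (215,156), oblong (265,158), post (215,210), dished (266,208). A white crystal stands at (397,210). The side view agrees.

```bash
cat > h.py <<'E'
from cell import ctrl
import cv2,numpy as np
np.set_printoptions(precision=3,suppress=True)
def ray(c,uv):
    p=cv2.undistortPoints(np.float64([[uv]]),c["mtx"],c["distortion"])[0,0]
    R=np.array(c["R"]);t=np.array(c["t"])
    d=R.T@np.array([*p,1]);return -R.T@t,d/np.linalg.norm(d)
def plane(c,uv,z):
    o,d=ray(c,uv);return o+d*(z-o[2])/d[2]
def tri(c1,a,c2,b):
    o1,d1=ray(c1,a);o2,d2=ray(c2,b)
    s=np.linalg.lstsq(np.c_[d1,-d2],o2-o1,rcond=None)[0]
    p,q=o1+d1*s[0],o2+d2*s[1];return (p+q)/2,np.linalg.norm(p-q)
def proj(c,X):
    return cv2.projectPoints(np.float64([X]),cv2.Rodrigues(np.array(c["R"]))[0],np.float64(c["t"]),c["mtx"],c["distortion"])[0][0,0]
def go(x,y,z,yaw=None):
    "tool-frame shift (mm) and turn (deg) from the measured pose to the target"
    s=ctrl.read_state();r,p,w=s["tool_rot"]
    from scipy.spatial.transform import Rotation as T
    R=T.from_euler("xyz",[r,p,w])
    w2=w if yaw is None else yaw
    G=T.from_euler("xyz",[np.pi,0,w2])
    print("pos",s["eef_pos"],"rot",s["tool_rot"],"t",s["clock"],"w",s["width"])
    print(" turn deg",np.degrees((R.inv()*G).as_rotvec()),"shift if turned first",G.inv().apply(np.array([x,y,z])-s["eef_pos"]),"shift now",R.inv().apply(np.array([x,y,z])-s["eef_pos"]))
E
python3 - <<'E'
from h import *
c=ctrl.calibration("top")
im=cv2.imread("pics/top0.png")
for n,uv,z in [("lid",(374,176),40),("dish",(422,183),28),("thin",(368,243),32),("beaker",(431,237),62),("crystal",(397,210),30),("cup",(123,175),58),("thick",(118,218),32),("ringset",(215,156),32),("obl",(265,158),21),("post",(215,210),20),("dished",(266,208),20)]:
    print(n,plane(c,uv,z),im[uv[1],uv[0]])
cv2.imwrite("pics/crop.png",cv2.resize(im[120:270,180:460],None,fx=2.8,fy=2.8,interpolation=cv2.INTER_CUBIC))
print(go(560,-230,330))
E
```

```text
lid [ 584.453 -248.571   40.   ] [140 147 146]
dish [ 570.719 -366.363   28.   ] [141 149 149]
thin [ 427.327 -233.736   32.   ] [145 145 140]
beaker [ 440.15  -375.025   62.   ] [137 144 143]
crystal [ 505.384 -303.941   30.   ] [149 146 143]
cup [580.837 342.147  58.   ] [140 146 146]
thick [481.381 358.1    32.   ] [141 139 136]
ringset [631.787 128.044  32.   ] [ 87 103 117]
obl [629.608   9.028  21.   ] [114 131 139]
post [503.592 126.636  20.   ] [114 132 139]
dished [509.214   5.439  20.   ] [115 133 141]
pos [ 161.847 -629.07   230.646] rot [-3.14   0.     0.252] t 0.15 w 85.37254676654038
 turn deg [-0.078  0.001 -0.   ] shift if turned first [ 485.017 -287.3    -99.354] shift now [ 485.015 -287.435  -98.971]
None
```

View pics/crop.png

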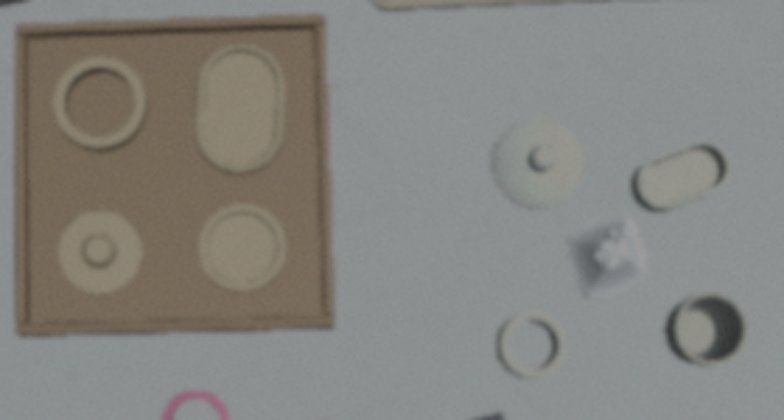

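The crop shows all eight pieces clearly. The dish lies at about 20° to the image rows, and the oblong setter is lengthwise along world x. Next I'll move the wrist camera over the castings.

carry_out(deltas=[0,0,0,0.0475,-0.0255,-0.011,-1,0,0,0,0.0475,-0.0255,-0.011,-1,0,0,0,0.0475,-0.0255,-0.011,-1,0,0,0,0.0475,-0.0255,-0.011,-1,0,0,0,0.0475,-0.0255,-0.011,-1,0,0,0,0.0475,-0.0255,-0.011,-1,0,0,0,0.0475,-0.0255,-0.011,-1,0,0,0,0.0475,-0.0255,-0.011,-1,0,0,0,0.0475,-0.0255,-0.011,-1,0,0,7.2,0,0,0,-1,0,0,7.2,0,0,0,-1,0,0,0,0,0,0,-1])

```text
clock: 1.65
eef_pos: [518.7, -300.5, 330.0]
tool_rot: [-3.142, 0.001, 0.002]
force: [0.2, 0.6, -0.1]
width: 85.3
gripper_force: 0.0
```

Run:
```python
from h import *
import pickle
c=ctrl.calibration("wrist");im=ctrl.get_image("wrist")[...,::-1]
cv2.imwrite("pics/wA.png",im);pickle.dump(c,open("wA.pkl","wb"))
go(520,50,330,0)
```

```text
pos [ 518.68  -300.597  330.052] rot [-3.141  0.001  0.003] t 1.7 w 85.25354868789668
 turn deg [-0.009  0.033  0.161] shift if turned first [   1.32  -350.597    0.052] shift now [   2.306 -350.592    0.108]
```

View pics/wA.png

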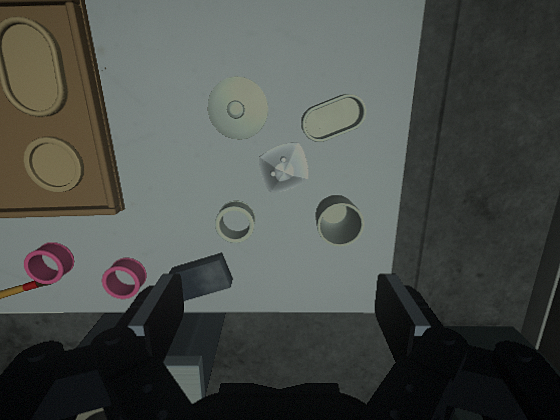

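Wrist view A: lid knob (236,109), dish (333,118), crystal (284,168), thin ring (235,221), beaker rim (339,219). The sagger's right half is at the left. Next come two further views for the baseline.

carry_out(deltas=[0,0,0,0,-0.0375,0,-1,0,0,0,0,-0.0375,0,-1,0,0,0,0,-0.0375,0,-1,0,0,0,0,-0.0375,0,-1,0,0,0,0,0,0,-1])

```text
clock: 2.33
eef_pos: [519.0, -147.1, 330.4]
tool_rot: [-3.14, -0.0, 0.008]
force: [0.4, 0.2, 0.4]
width: 85.4
gripper_force: 0.0
```

Run:
```python
from h import *
import pickle
c=ctrl.calibration("wrist");im=ctrl.get_image("wrist")[...,::-1]
cv2.imwrite("pics/wB.png",im);pickle.dump(c,open("wB.pkl","wb"))
```

carry_out(deltas=[0,0,0,0,-0.0375,0,-1,0,0,0,0,-0.0375,0,-1,0,0,0,0,-0.0375,0,-1,0,0,0,0,-0.0375,0,-1,0,0,0,0,0,0,-1])

```text
clock: 3.0
eef_pos: [518.9, 1.3, 330.3]
tool_rot: [-3.14, -0.0, 0.005]
force: [-0.3, -1.5, -0.5]
width: 85.3
gripper_force: 0.0
```

Run:
```python
from h import *
import pickle
c=ctrl.calibration("wrist");im=ctrl.get_image("wrist")[...,::-1]
cv2.imwrite("pics/wC.png",im);pickle.dump(c,open("wC.pkl","wb"))
a=cv2.imread("pics/wB.png")[:300,:480];b=im[:300,:480]
cv2.imwrite("pics/BC.png",np.vstack([a,b]))
```

```text
(no output)
```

View pics/BC.png

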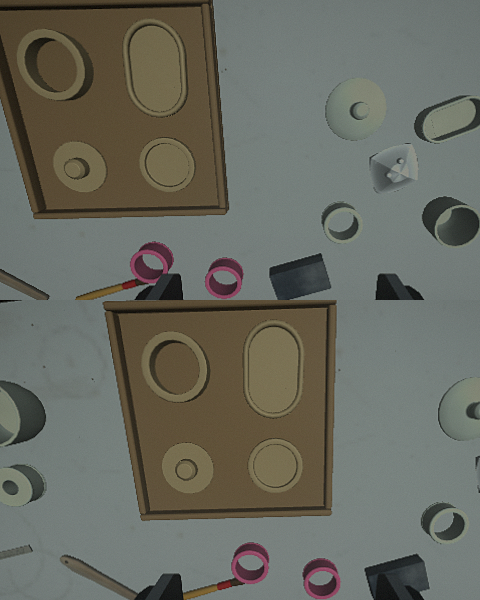

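Views B (upper) and C (lower) show the four setters and the castings clearly. Setters in C: ring (175,67), oblong (273,69), post (187,168), dished (275,165). Now segmentation by colour and ellipse fits.

Run:
```python
from h import *
def segs(n):
    im=cv2.imread(f"pics/w{n}.png"); lab=cv2.cvtColor(cv2.GaussianBlur(im,(3,3),0),cv2.COLOR_BGR2LAB)
    return im,lab
for n,pts in [("A",[("lid",250,125),("table",180,200),("dishrim",308,112),("ringrim",219,222),("beaker",340,240),("pap",275,170)]),("C",[("tray",224,100),("ringtop",150,70),("oblfloor",273,60),("oblrim",246,70),("postb",200,180),("post",186,169),("dish",275,165),("dishrim",252,165)])]:
    im,lab=segs(n)
    for p,u,v in pts: print(n,p,lab[v,u])
# visual: enhanced crops
im,_=segs("A"); e=cv2.convertScaleAbs(im,alpha=1.4,beta=-80)
a=cv2.resize(e[65:255,195:375],None,fx=3,fy=3,interpolation=cv2.INTER_CUBIC)
cv2.imwrite("pics/Az.png",a)
im,_=segs("C");e=cv2.convertScaleAbs(im,alpha=1.6,beta=-60)
cv2.imwrite("pics/Cz.png",cv2.resize(e[10:215,110:335],None,fx=2.8,fy=2.8,interpolation=cv2.INTER_CUBIC))
```

```text
A lid [144 121 135]
A table [138 123 129]
A dishrim [141 121 134]
A ringrim [116 123 133]
A beaker [ 74 124 130]
A pap [112 125 128]
C tray [ 91 130 144]
C ringtop [ 73 127 140]
C oblfloor [122 127 145]
C oblrim [125 126 146]
C postb [119 126 146]
C post [118 127 145]
C dish [119 127 146]
C dishrim [115 127 144]
```

View pics/Az.png

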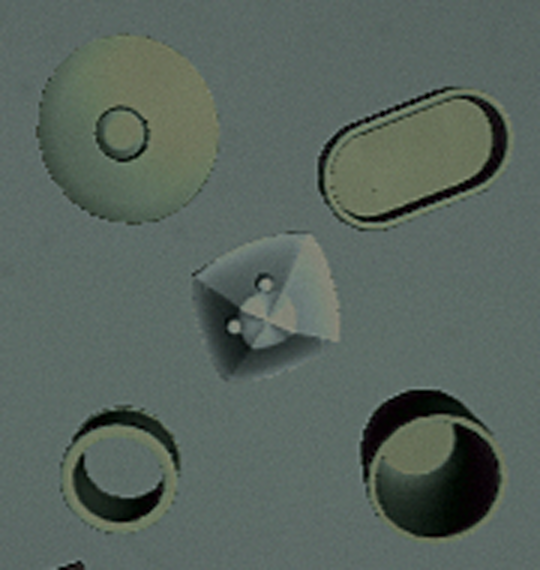

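View pics/Cz.png

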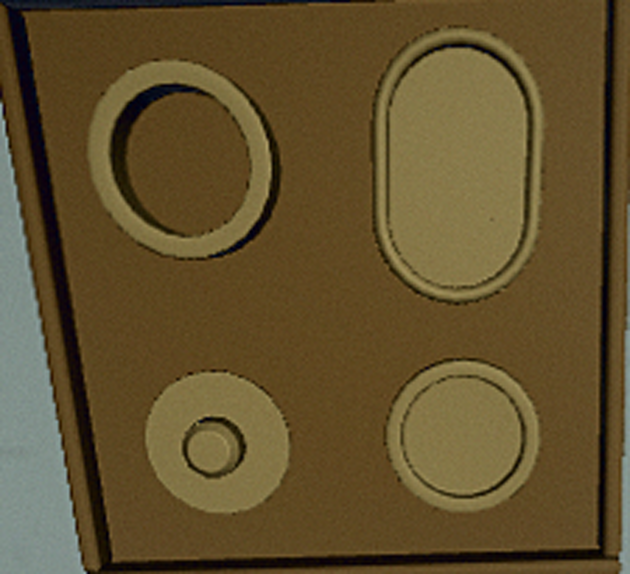

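A crop: knob (235.7,109.3), dish rim centre (333,118), ring top rim (235,224), beaker rim (341,224). C crop: ring setter top (174,66), oblong (274,69), post base (188,168) with post top (185,170), dished (275,165). I'll refine these automatically and triangulate.

```bash
cat > m.py <<'E'
from h import *
import pickle
def blobs(n,seeds,Lmin,bmin):
    im=cv2.imread(f"pics/w{n}.png");lab=cv2.cvtColor(im,cv2.COLOR_BGR2LAB)
    lab=cv2.GaussianBlur(lab,(0,0),1.0)
    m=((lab[...,0]>Lmin)&(lab[...,2]>=bmin)).astype(np.uint8)
    m=cv2.morphologyEx(m,cv2.MORPH_OPEN,np.ones((2,2),np.uint8))
    cs,_=cv2.findContours(m,cv2.RETR_EXTERNAL,cv2.CHAIN_APPROX_NONE);out={}
    for k,uv in seeds.items():
        c=[c for c in cs if len(c)>30 and cv2.pointPolygonTest(c,uv,False)>=0]
        if not c: print(n,k,"none");continue
        h=cv2.convexHull(max(c,key=len)); mm=cv2.moments(h)
        e=cv2.fitEllipse(max(c,key=len)); out[k]=np.array([mm["m10"]/mm["m00"],mm["m01"]/mm["m00"]])
        print(n,k,"hull",out[k],"ell",np.array(e[0]),np.array(e[1]),round(e[2],1))
    return out
if __name__=="__main__":
    cal={k:pickle.load(open(f"w{k}.pkl","rb")) for k in "ABC"}
    A=blobs("A",dict(lid=(250,125),dish=(333,118),ring=(235,225),beaker=(340,224)),88,131)
    B=blobs("B",dict(lid=(350,120),dish=(450,120),ring=(342,223),beaker=(455,223)),88,131)
    S=dict(rs=(70,60),ob=(155,60),po=(88,175),di=(167,165))
    B2=blobs("B",S,104,138)
    C2=blobs("C",dict(rs=(174,66),ob=(273,69),po=(200,178),di=(275,165)),104,138)
    for k in A:
        if k in B: print(k,*tri(cal["A"],A[k],cal["B"],B[k]))
    for k in B2:
        if k in C2: print(k,*tri(cal["B"],B2[k],cal["C"],C2[k]))
E
python3 m.py
```

```text
A lid hull [238.932 108.246] ell [238.985 108.217] [59.093 62.854] 161.9
A dish hull [334.976 118.472] ell [334.999 118.464] [38.668 70.466] 67.2
A ring hull [236.378 223.11 ] ell [236.101 223.809] [38.118 40.961] 38.0
A beaker hull [341.547 225.358] ell [341.552 225.313] [42.872 47.503] 68.7
B lid hull [357.031 109.291] ell [357.212 109.249] [58.096 63.517] 29.9
B dish hull [456.016 120.023] ell [456.112 120.006] [36.944 73.512] 66.4
B ring hull [344.153 224.381] ell [344.191 224.771] [37.536 40.804] 18.3
B beaker hull [459.249 227.191] ell [459.209 227.233] [41.121 49.622] 58.8
B rs none
B ob hull [155.525  68.461] ell [155.599  68.405] [56.84  94.103] 171.5
B po hull [ 80.061 167.408] ell [ 80.088 167.397] [44.533 54.306] 130.7
B di hull [167.433 165.554] ell [167.4   165.523] [49.686 55.239] 129.3
C rs hull [174.691  66.907] ell [174.716  66.908] [61.506 70.097] 152.6
C ob hull [274.887  69.024] ell [274.752  68.943] [61.179 98.688] 1.3
C po hull [188.243 168.591] ell [188.223 168.612] [47.786 51.899] 128.2
C di hull [276.383 166.472] ell [276.394 166.503] [52.769 53.26 ] 74.2
lid [ 583.56  -247.357   14.387] 0.15878147597338388
dish [ 571.662 -371.332   28.181] 0.08348146772384979
ring [ 427.17  -239.42    26.594] 0.4513644657839618
beaker [ 438.58  -381.923   62.932] 0.09106758746830912
ob [630.419   7.985  22.115] 0.7784823616701492
po [503.542 127.457  15.743] 0.16509178924927614
di [508.437   5.771  21.239] 0.04058965567311695
```

```bash
cat >> m.py <<'E'
    def axis(n,seed,z,L,b):
        im=cv2.imread(f"pics/w{n}.png");lab=cv2.GaussianBlur(cv2.cvtColor(im,cv2.COLOR_BGR2LAB),(0,0),1.0)
        m=((lab[...,0]>L)&(lab[...,2]>=b)).astype(np.uint8)
        cs,_=cv2.findContours(m,cv2.RETR_EXTERNAL,cv2.CHAIN_APPROX_NONE)
        c=max([c for c in cs if cv2.pointPolygonTest(c,seed,False)>=0],key=len)
        P=np.float32([plane(cal[n],tuple(map(float,p[0])),z)[:2] for p in cv2.convexHull(c)])
        return cv2.minAreaRect(P)
    print("dish",axis("A",(333,118),28,88,131),axis("B",(450,120),28,88,131))
    print("obl",axis("B",(155,60),21.5,104,138),axis("C",(273,69),21.5,104,138))
    print("ring",plane(cal["A"],(235,224.3),32),plane(cal["A"],(236.1,223.8),32),plane(cal["B"],(344.2,224.8),32),axis("A",(220,221),32,88,131) if 0 else "")
    print("rs",plane(cal["C"],C2["rs"],32),"knob",plane(cal["A"],(235.7,109.3),42))
    t=ctrl.calibration("top");s=ctrl.calibration("side")
    for n,X in dict(beaker=(438.6,-381.9,62),dish=(571.7,-371.3,28),ring=(427,-240,32),lid=(583.6,-247.4,46),po=(503.5,127.5,32),di=(508.4,5.8,20)).items(): print(n,proj(t,X),proj(s,X))
E
python3 m.py|tail -11
python3 -c "
import cv2
im=cv2.imread('pics/side0.png')[170:310,235:365]
cv2.imwrite('pics/Sz.png',cv2.resize(im,None,fx=4,fy=4,interpolation=cv2.INTER_CUBIC))"
```

```text
di [508.437   5.771  21.239] 0.04058965567311695
dish ((572.3310546875, -369.5385437011719), (46.55714797973633, 83.9659652709961), 21.530855178833008) ((572.2277221679688, -369.5446472167969), (46.312034606933594, 82.47908782958984), 21.34339714050293)
obl ((629.3723754882812, 9.38044548034668), (71.99944305419922, 107.65528106689453), 88.65557861328125) ((629.1263427734375, 8.98703384399414), (72.2798843383789, 109.06761932373047), 88.38702392578125)
ring [ 427.705 -238.154   32.   ] [ 428.462 -239.73    32.   ] [ 428.393 -238.416   32.   ] 
rs [631.602 129.018  32.   ] knob [ 583.218 -246.486   42.   ]
beaker [433.934 237.679] [275.975 272.78 ]
dish [424.012 182.613] [337.601 278.441]
ring [370.664 243.149] [260.357 251.35 ]
lid [373.964 175.923] [328.025 242.216]
po [213.99  209.508] [268.41  187.967]
di [265.844 208.341] [277.044 208.71 ]
```

View pics/Sz.png

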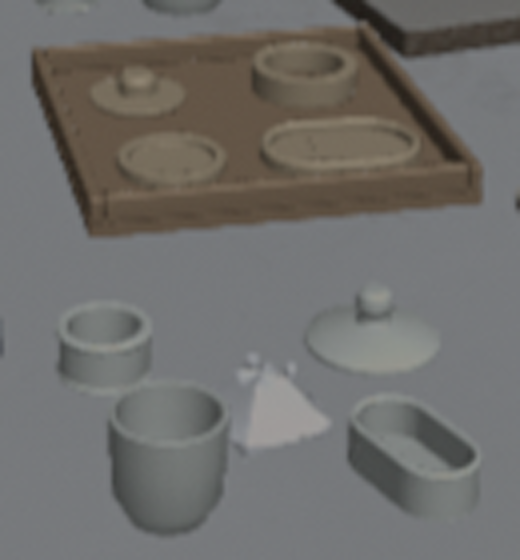

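Heights and positions agree across the wrist pair, and they match the side and top views to within a pixel or two:

| Item | Position (mm) | Notes |
|---|---|---|
| Lid | (583.4, -246.8) | |
| Dish | (572, -370) | yaw -68.5° |
| Ring | (428, -239) | |
| Beaker | (438.6, -381.5) | |
| Ring setter (rs) | (632, 129) | |
| Oblong setter (ob) | (630, 8.5) | |
| Post setter (po) | (503.5, 127) | |
| Dished setter (di) | (508.4, 5.8) | |

Lid first, gripped by its knob.

carry_out(deltas=[0,0,0,0.0107,0.0413,0.03,0,0,0,0,0.0107,0.0413,0.03,0,0,0,0,0.0107,0.0413,0.03,0,0,0,0,0.0107,0.0413,0.03,0,0,0,0,0.0107,0.0413,0.03,0,0,0,0,0.0107,0.0413,0.03,0,0,0,0,0,0,0,0,0,0,0,0,0,0,0])

```text
clock: 4.05
eef_pos: [582.3, -249.7, 150.2]
tool_rot: [-3.142, 0.001, -0.001]
force: [0.2, 0.0, 0.3]
width: 42.6
gripper_force: 0.0
```

Run:
```python
from h import *
go(583.4,-246.8,27,0)
c=ctrl.calibration("wrist");im=ctrl.get_image("wrist")[...,::-1]
print("knob expect",proj(c,(583.4,-246.8,42)),"tcp",proj(c,ctrl.read_state()["eef_pos"]))
cv2.imwrite("pics/lid1.png",im)
```

```text
pos [ 582.342 -249.725  150.19 ] rot [-3.142  0.001 -0.001] t 4.05 w 42.62683194752037
 turn deg [-0.002  0.031 -0.073] shift if turned first [  1.058  -2.925 123.19 ] shift now [  1.122  -2.922 123.19 ]
knob expect [276.102 203.131] tcp [278.114 273.395]
```

View pics/lid1.png

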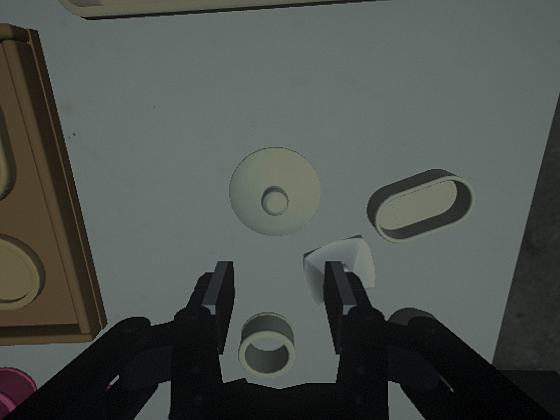

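Knob seen at (275,202), predicted (276,203). I'll descend and grip.

carry_out(deltas=[0,0,0,0.001,-0.003,0.035,0,0,0,0,0,0,0.035,0,0,0,0,0,0,0.03,0,0,0,0,0,0,0.015,0,0,0,0,0,0,0.008,0,0,0,0,0,0,0,0,0,0,0,0,0,0,1,0,0,0,0,0,0,1,0,0,0,0,0,0,1,0,0,0,0,0,0,1])

```text
clock: 5.35
eef_pos: [584.9, -246.0, 28.6]
tool_rot: [3.141, -0.002, 0.0]
force: [0.4, -0.5, 7.1]
width: 18.3
gripper_force: 58.6
```

Run:
```python
from h import *
c=ctrl.calibration("wrist");w=ctrl.get_image("wrist")[...,::-1]
s=ctrl.calibration("side");im=ctrl.get_image("side")[...,::-1]
u,v=map(int,proj(s,ctrl.read_state()["eef_pos"]));print(u,v,ctrl.read_state()["force"])
a=cv2.resize(im[v-50:v+30,u-50:u+50],(400,320),interpolation=cv2.INTER_CUBIC)
b=w[180:340,180:380];b=cv2.resize(b,(400,320),interpolation=cv2.INTER_CUBIC)
cv2.imwrite("pics/g1.png",cv2.convertScaleAbs(np.hstack([a,b]),alpha=1.6))
```

```text
328 248 [-0.684 -0.353  6.541]
```

View pics/g1.png

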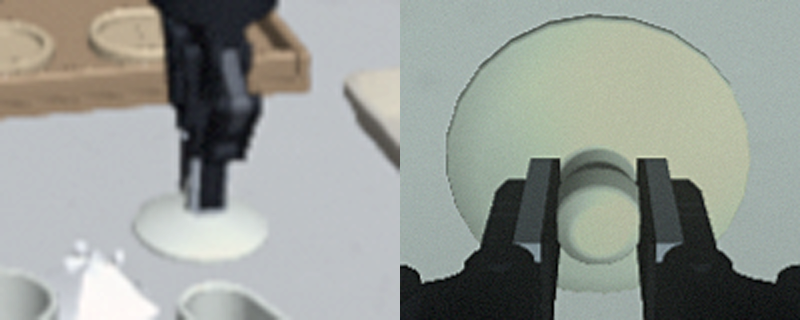

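The knob sits well between the pads, with the tips just over the dome. I'll lift and carry.

carry_out(deltas=[0,0,0,0,0,-0.01,1,0,0,0,0,0,-0.03,1,0,0,0,0,0,-0.04,1,0,0,0,0.005,-0.02,-0.01,1,0,0,0,0.005,-0.045,0,1,0,0,0,0.005,-0.045,0,1,0,0,0,0.006,-0.045,0,1,0,0,0,0.006,-0.045,0,1,0,0,0,0.006,-0.045,0,1,0,0,0,0.006,-0.045,0,1,0,0,0,0.005,-0.045,0,1,0,0,0,0.004,-0.04,0,1])

```text
clock: 6.95
eef_pos: [630.6, 133.2, 116.4]
tool_rot: [-3.141, 0.002, 0.003]
force: [-0.0, 0.1, -0.9]
width: 17.8
gripper_force: 58.8
```

Run:
```python
from h import *
c=ctrl.calibration("wrist");go(633,129,51,0)
w=ctrl.get_image("wrist")[...,::-1]
print(proj(c,(632,129,32)))
s=ctrl.calibration("side");im=ctrl.get_image("side")[...,::-1]
u,v=map(int,proj(s,ctrl.read_state()["eef_pos"]))
cv2.imwrite("pics/c1.png",np.hstack([cv2.resize(im[v-40:v+40,u-50:u+50],(400,320)),w[100:420,80:480]]))
```

```text
pos [630.552 133.228 116.449] rot [-3.141  0.002  0.003] t 6.95 w 17.812097713164114
 turn deg [-0.053  0.108  0.157] shift if turned first [ 2.448  4.228 65.449] shift now [ 2.56   4.296 65.441]
[285.975 212.559]
```

View pics/c1.png

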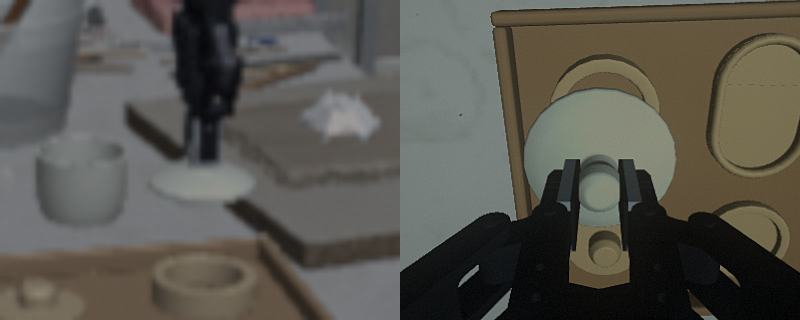

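Lid hangs level, about 4 mm off target. I'll correct and lower to just above the seat.

carry_out(deltas=[0,0,0,0.0025,0.004,0.025,1,0,0,0,0,0,0.02,1,0,0,0,0,0,0.01,1,0,0,0,0,0,0.005,1,0,0,0,0,0,0,1])

```text
clock: 7.68
eef_pos: [634.4, 125.5, 57.3]
tool_rot: [-3.141, 0.0, 0.0]
force: [0.0, -0.1, -0.5]
width: 18.0
gripper_force: 58.8
```

carry_out(deltas=[0,0,0,-0.0015,-0.0035,0.002,1,0,0,0,0,0,0.002,1,0,0,0,0,0,0.0015,1,0,0,0,0,0,0.001,1,0,0,0,0,0,0,1])

```text
clock: 8.3
eef_pos: [632.9, 128.9, 50.8]
tool_rot: [3.142, -0.0, 0.0]
force: [-0.6, -0.2, -0.7]
width: 17.9
gripper_force: 58.8
```

carry_out(deltas=[0,0,0,0,0,0.001,1,0,0,0,0,0,0.001,1,0,0,0,0,0,0,1])

```text
clock: 8.68
eef_pos: [632.9, 128.9, 50.6]
tool_rot: [-3.142, -0.0, 0.0]
force: [-3.1, 0.1, 11.3]
width: 18.0
gripper_force: 59.9
```

Seated: contact force 11 N at the expected height. Release and rise, then move above the dish (572,-370) while turning.

carry_out(deltas=[0,0,0,0,0,-0.001,0.45,0,0,0,0,0,0,0.3,0,0,0,0,0,0,0.2,0,0,0,0,0,-0.01,0.2,0,0,0,0,0,-0.04,0.1,0,0,0,0,0,-0.05,-0.5,0,0,0,0,0.04,-0.02,-0.7,0,0,0,0,0.06,0,-0.7,0,0,0,0,0.06,0,-0.7,0,0,0,0,0.06,0,-0.7,0,0,0,0,0.06,0,-0.7,0,0,0,0,0,0,-0.7])

```text
clock: 10.18
eef_pos: [631.7, -159.9, 170.6]
tool_rot: [3.136, -0.0, -0.01]
force: [-0.8, 0.5, -0.0]
width: 72.5
gripper_force: 0.0
```

Run:
```python
from h import *
go(572.2,-370,150,np.radians(-68.5))
s=ctrl.calibration("side");im=ctrl.get_image("side")[...,::-1]
u,v=map(int,proj(s,(632,129,40)));print(u,v,"expected knob top",proj(s,(632,129,68)),proj(s,(632,129,32)))
cv2.imwrite("pics/p1.png",cv2.resize(im[v-40:v+40,u-70:u+50],None,fx=4,fy=4))
```

```text
pos [ 631.701 -159.926  170.568] rot [ 3.136 -0.    -0.01 ] t 10.175 w 72.50428212920423
 turn deg [ 0.263 -0.206 67.916] shift if turned first [173.65  132.353  20.568] shift now [-57.366 210.553  21.698]
310 182 expected knob top [310.994 174.036] [310.584 185.227]
```

View pics/p1.png

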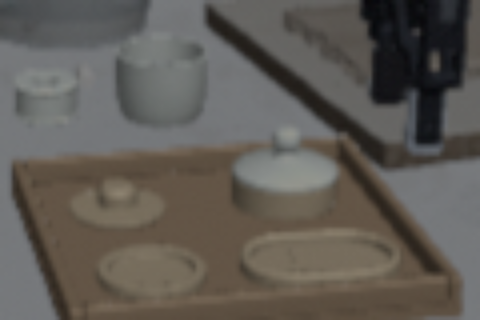

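Lid seated, knob top at (285,135) in the crop and level. Next the dish: travel, then turn.

carry_out(deltas=[0,0,0,-0.0116,0.043,0.004,-0.7,0,0,0,-0.0116,0.043,0.004,-0.7,0,0,0,-0.0116,0.043,0.004,-0.7,0,0,0,-0.0116,0.043,0.004,-0.7,0,0,9.6,-0.0116,0.043,0.004,-0.7,0,0,9.7,0,0,0,-0.7,0,0,9.7,0,0,0,-0.7,0,0,9.7,0,0,0,-0.7,0,0,9.7,0,0,0,-0.7,0,0,9.7,0,0,0,-0.7,0,0,9.7,0,0,0,-0.7,0,0,0,0,0,0,-0.7])

```text
clock: 11.72
eef_pos: [576.3, -363.7, 149.9]
tool_rot: [-3.141, 0.001, -1.178]
force: [-0.6, 0.1, -0.0]
width: 72.3
gripper_force: 0.0
```

```bash
cat > d.py <<'E'
from h import *
import sys
# rim blob of a casting from the wrist camera, projected to its rim height
x,y,z=map(float,sys.argv[1:4])
c=ctrl.calibration("wrist");im=ctrl.get_image("wrist")[...,::-1]
cv2.imwrite(f"pics/d{sys.argv[4]}.png",im)
lab=cv2.GaussianBlur(cv2.cvtColor(np.ascontiguousarray(im),cv2.COLOR_BGR2LAB),(0,0),1.0)
m=((lab[...,0]>88)&(lab[...,2]>=131)).astype(np.uint8)
cs,_=cv2.findContours(m,cv2.RETR_EXTERNAL,cv2.CHAIN_APPROX_NONE)
e=proj(c,(x,y,z));print("expect px",e)
for q in cs:
    if len(q)<60: continue
    P=np.float32([plane(c,tuple(map(float,p[0])),z)[:2] for p in cv2.convexHull(q)])
    r=cv2.minAreaRect(P)
    if np.hypot(r[0][0]-x,r[0][1]-y)<60: print("rect",r)
E
python3 d.py 572.2 -370 28 1; python3 -c "
from h import *
go(572.2,-370,6,np.radians(-68.5))"
```

```text
expect px [285.621 194.198]
rect ((572.479736328125, -370.6176452636719), (45.22367858886719, 83.3171157836914), 21.400087356567383)
pos [ 576.1   -364.102  149.919] rot [-3.141  0.001 -1.177] t 11.775 w 72.93161492010871
 turn deg [-0.037  0.035  1.044] shift if turned first [  4.058   5.79  143.919] shift now [  4.039   5.957 143.913]
```

Dish confirmed at (572.4,-370.4), axis angle 21.4°. Descend and grip.

carry_out(deltas=[0,0,1.1,0.0042,0.0059,0.045,-0.7,0,0,0,0,0,0.045,-0.7,0,0,0,0,0,0.03,-0.7,0,0,0,0,0,0.015,-0.7,0,0,0,0,0,0.008,-0.7,0,0,0,0,0,0,-0.5,0,0,0,0,0,0,-0.2,0,0,0,0,0,0,1,0,0,0,0,0,0,1,0,0,0,0,0,0,1,0,0,0,0,0,0,1])

```text
clock: 13.15
eef_pos: [572.2, -372.9, 8.5]
tool_rot: [-3.14, -0.002, -1.202]
force: [0.7, 0.6, 6.4]
width: 44.6
gripper_force: 63.4
```

carry_out(deltas=[0,0,0,0,0,-0.01,1,0,0,0,0,0,-0.03,1,0,0,0,0,0,-0.04,1,0,0,-4,0,0,-0.03,1,0,0,-9,0,0,0,1,0,0,-9,0,0,0,1,0,0,-9,0,0,0,1,0,0,-9,0,0,0,1,0,0,-9,0,0,0,1,0,0,-9,0,0,0,1,0,0,-9,0,0,0,1,0,0,0,0,0,0,1])

```text
clock: 14.65
eef_pos: [570.8, -372.3, 117.1]
tool_rot: [-3.141, -0.0, -0.035]
force: [-0.1, -0.8, -0.7]
width: 44.3
gripper_force: 62.6
```

```bash
python3 -c "
from h import *
go(632,8.7,120,np.radians(-1.5))"; python3 d.py 570 -370 137 2
```

```text
pos [ 570.838 -372.333  117.128] rot [-3.141 -0.    -0.035] t 14.65 w 44.30982534129402
 turn deg [-0.01  -0.002 -0.491] shift if turned first [  51.167 -382.503   -2.872] shift now [  47.889 -382.928   -2.802]
expect px [275.201 299.298]
rect ((567.86328125, -371.5361633300781), (86.44596099853516, 47.90460968017578), 1.4024101495742798)
```

carry_out(deltas=[0,0,0,0.005,-0.02,0,1,0,0,0,0.005,-0.045,0,1,0,0,0,0.005,-0.045,0,1,0,0,0,0.006,-0.045,0,1,0,0,0,0.006,-0.045,0,1,0,0,0,0.006,-0.045,0,1,0,0,0,0.006,-0.045,0,1,0,0,0,0.005,-0.045,0,1,0,0,0,0.004,-0.035,0,1,0,0,0,0,-0.012,0,1,0,0,0,0,0,0,1,0,0,0,0,0,0,1])

```text
clock: 16.2
eef_pos: [631.3, 5.6, 116.9]
tool_rot: [3.14, 0.0, -0.035]
force: [0.5, 0.1, -0.1]
width: 44.5
gripper_force: 62.6
```

```bash
python3 -c "
from h import *
go(632.3,8,22.5,np.radians(-1.5))"; python3 d.py 629.7 8 137 3
```

```text
pos [631.325   5.643 116.868] rot [ 3.14   0.    -0.035] t 16.2 w 44.49221349440042
 turn deg [ 0.101  0.013 -0.533] shift if turned first [ 0.913 -2.382 94.368] shift now [ 0.912 -2.557 94.364]
expect px [275.266 301.322]
rect ((622.9476928710938, 62.590660095214844), (13.393324851989746, 5.095544338226318), 87.6075668334961)
rect ((645.1614990234375, 33.83744812011719), (116.35208892822266, 120.71195983886719), 2.101026773452759)
```

carry_out(deltas=[0,0,-0.5,0.001,-0.0024,0.035,1,0,0,0,0,0,0.025,1,0,0,0,0,0,0.014,1,0,0,0,0,0,0.008,1,0,0,0,0,0,0.004,1,0,0,0,0,0,0.002,1,0,0,0,0,0,0.002,1,0,0,0,0,0,0,1])

```text
clock: 17.25
eef_pos: [632.9, 10.5, 27.1]
tool_rot: [-3.142, -0.0, -0.024]
force: [-0.4, -0.1, -0.5]
width: 44.6
gripper_force: 62.6
```

carry_out(deltas=[0,0,0,0,0.0015,0.002,1,0,0,0,0,0,0.0015,1,0,0,0,0,0,0.001,1,0,0,0,0,0,0,1])

```text
clock: 17.75
eef_pos: [632.7, 8.8, 22.5]
tool_rot: [3.141, 0.0, -0.024]
force: [-1.2, -0.8, 1.9]
width: 44.6
gripper_force: 62.8
```

carry_out(deltas=[0,0,0,0,0,0.001,1,0,0,0,0,0,0,1])

```text
clock: 18.0
eef_pos: [632.7, 8.9, 22.4]
tool_rot: [-3.142, -0.0, -0.024]
force: [-2.4, -0.3, 8.9]
width: 44.4
gripper_force: 63.7
```

Dish down: floor contact at the expected height. Release, rise, and go to the thin-walled ring.

carry_out(deltas=[0,0,0,0,0,-0.001,-0.15,0,0,0,0,0,0,-0.25,0,0,0,0,0,0,-0.35,0,0,0,0,0,-0.01,-0.35,0,0,0,0,0,-0.04,-0.35,0,0,0,0,0,-0.05,-0.8,0,0,0,-0.033,0.042,-0.02,-0.8,0,0,0,-0.033,0.042,0,-0.8,0,0,0,-0.033,0.042,0,-0.8,0,0,0,-0.033,0.042,0,-0.8,0,0,0,-0.033,0.042,0,-0.8,0,0,0,-0.034,0.043,0,-0.8])

```text
clock: 19.5
eef_pos: [427.0, -240.6, 143.1]
tool_rot: [3.141, -0.001, -0.024]
force: [1.0, -0.5, 0.8]
width: 76.8
gripper_force: 0.0
```

carry_out(deltas=[0,0,0,0,0,0,-0.8,0,0,0,0,0,0,-0.8])

```text
clock: 19.75
eef_pos: [428.2, -239.2, 142.9]
tool_rot: [3.142, -0.001, -0.024]
force: [0.2, 1.6, 0.6]
width: 76.8
gripper_force: 0.0
```

```bash
python3 -c "
from h import *
go(428,-239,7,0)"; python3 d.py 428 -239 32 4;  python3 - <<'E'
from h import *
s=ctrl.calibration("side");t=ctrl.calibration("top")
S=ctrl.get_image("side")[...,::-1];T=ctrl.get_image("top")[...,::-1];W=cv2.imread("pics/d4.png")
u,v=map(int,proj(s,(570,65,30)));a,b=map(int,proj(t,(570,65,30)))
A=cv2.resize(S[v-50:v+50,u-70:u+70],(420,300),interpolation=2);B=cv2.resize(T[b-60:b+60,a-70:a+70],(350,300),interpolation=2)
C=cv2.resize(W,(373,280));o=np.zeros((590,770,3),np.uint8);o[:300,:420]=A;o[:300,420:]=B;o[305:585,:373]=C
cv2.imwrite("pics/p2.png",o)
E
```

```text
pos [ 428.249 -239.178  142.868] rot [ 3.142 -0.001 -0.024] t 19.75 w 76.76406373004365
 turn deg [ 0.003 -0.08  -1.402] shift if turned first [ -0.249  -0.178 135.868] shift now [ -0.442  -0.175 135.867]
expect px [279.614 203.948]
rect ((428.2059326171875, -238.15087890625), (54.15069580078125, 57.36846160888672), 43.638587951660156)
```

View pics/p2.png

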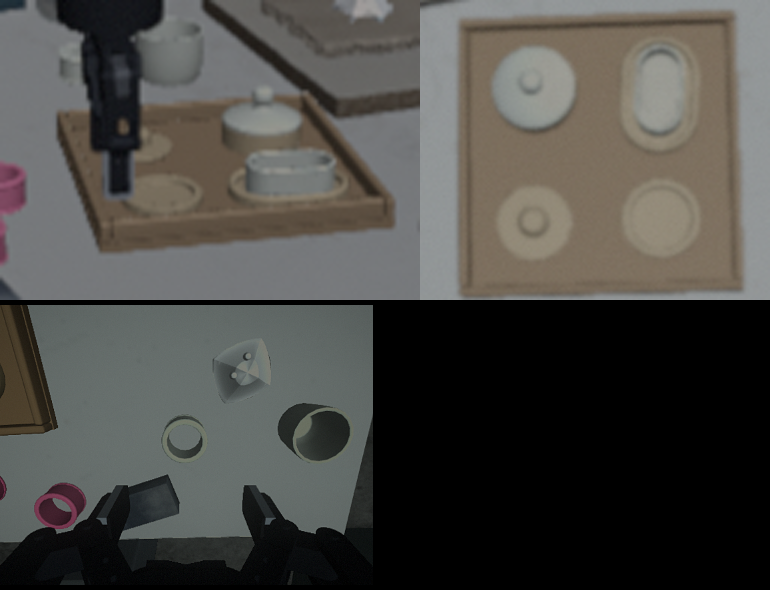

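Dish lies flat and centred in its recess, and the lid is seated. The ring is straight ahead at (428.2,-238.5). Descend and grip.

carry_out(deltas=[0,0,0,0,-0.0005,0.045,-0.8,0,0,0,0,0,0.045,-0.8,0,0,0,0,0,0.025,-0.8,0,0,0,0,0,0.013,-0.8,0,0,0,0,0,0.007,-0.8,0,0,0,0,0,0,-0.6,0,0,0,0,0,0,-0.45,0,0,0,0,0,0,1,0,0,0,0,0,0,1,0,0,0,0,0,0,1,0,0,0,0,0,0,1])

```text
clock: 21.28
eef_pos: [428.3, -239.0, 8.8]
tool_rot: [3.141, -0.002, -0.024]
force: [-0.8, 1.1, 9.0]
width: 52.7
gripper_force: 61.1
```

```bash
python3 -c "
from h import *
go(503.5,127.2,23,0)"; python3 d.py 428 -239 32 5
```

```text
pos [ 428.293 -238.985    8.753] rot [ 3.141 -0.002 -0.024] t 21.275 w 52.7460315617157
 turn deg [ 0.042 -0.106 -1.404] shift if turned first [  75.207 -366.185  -14.247] shift now [  66.241 -367.908  -14.383]
expect px [280.756 302.61 ]
rect ((430.5352478027344, -240.5776824951172), (54.470664978027344, 61.97658920288086), 52.48293685913086)
```

carry_out(deltas=[0,0,0,0,0,-0.01,1,0,0,0,0,0,-0.03,1,0,0,0,0.002,-0.01,-0.04,1,0,0,0,0.005,-0.03,-0.015,1,0,0,0,0.008,-0.045,0,1,0,0,0,0.009,-0.048,0,1,0,0,0,0.009,-0.048,0,1,0,0,0,0.009,-0.048,0,1,0,0,0,0.009,-0.048,0,1,0,0,0,0.009,-0.048,0,1,0,0,0,0.006,-0.033,0,1,0,0,0,0,-0.01,0,1])

```text
clock: 22.82
eef_pos: [502.8, 130.4, 102.9]
tool_rot: [-3.14, -0.001, -0.02]
force: [-0.6, -0.6, -0.9]
width: 52.5
gripper_force: 62.9
```

carry_out(deltas=[0,0,0,0,0,0,1,0,0,0,0,0,0,1])

```text
clock: 23.08
eef_pos: [502.2, 125.5, 102.5]
tool_rot: [3.14, 0.0, -0.027]
force: [0.3, -0.4, -1.1]
width: 52.4
gripper_force: 62.9
```

```bash
python3 -c "
from h import *
import pickle
c=pickle.load(open('wC.pkl','rb'));print(plane(c,(185,169.6),32),plane(c,(188.2,168.6),15))
go(503.5,127.2,24,0)"
```

```text
[505.658 127.428  32.   ] [503.457 127.716  15.   ]
pos [502.204 125.515 102.494] rot [ 3.14   0.    -0.027] t 23.075 w 52.423937630822266
 turn deg [ 0.064  0.022 -1.52 ] shift if turned first [ 1.296 -1.685 78.494] shift now [ 1.28  -1.807 78.491]
```

carry_out(deltas=[0,0,0,0.0018,-0.002,0.03,1,0,0,0,0,0,0.015,1,0,0,0,0,0,0.008,1,0,0,0,0,0,0.006,1,0,0,0,0,0,0.006,1,0,0,0,0,0,0.006,1,0,0,0,0,0,0,1])

```text
clock: 23.95
eef_pos: [504.1, 129.6, 31.0]
tool_rot: [3.141, 0.001, -0.024]
force: [0.6, 0.9, -0.9]
width: 52.5
gripper_force: 62.9
```

carry_out(deltas=[0,0,0,0,0.002,0.003,1,0,0,0,0,0,0.0025,1,0,0,0,0,0,0.001,1,0,0,0,0,0,0.001,1,0,0,0,0,0,0.0005,1,0,0,0,0,0,0,1])

```text
clock: 24.7
eef_pos: [504.3, 127.6, 23.8]
tool_rot: [-3.141, -0.0, -0.024]
force: [-1.6, -0.2, 4.5]
width: 52.4
gripper_force: 63.5
```

Ring seated round the post. Release, rise, and travel to the beaker.

carry_out(deltas=[0,0,0,0,0,-0.0005,-0.3,0,0,0,0,0,0,-0.4,0,0,0,0,0,0,-0.5,0,0,0,0,0,-0.01,-0.5,0,0,0,0,0,-0.04,-0.5,0,0,0,0,0,-0.05,-0.5,0,0,0,0,0.02,-0.03,-0.9,0,0,0,-0.007,0.055,-0.01,-0.9,0,0,0,-0.007,0.058,0,-0.9,0,0,0,-0.007,0.058,0,-0.9,0,0,0,-0.007,0.058,0,-0.9,0,0,0,-0.007,0.058,0,-0.9])

```text
clock: 26.2
eef_pos: [461.7, -180.3, 164.6]
tool_rot: [3.141, -0.001, -0.024]
force: [1.5, 0.1, 0.8]
width: 81.2
gripper_force: 0.0
```

carry_out(deltas=[0,0,0,-0.007,0.058,0,-0.9,0,0,0,-0.007,0.058,0,-0.9,0,0,0,-0.004,0.05,0,-0.9,0,0,0,-0.003,0.037,0,-0.9,0,0,0,0,0,0,-0.9,0,0,0,0,0,0,-0.9])

```text
clock: 26.95
eef_pos: [436.1, -380.0, 164.0]
tool_rot: [-3.141, 0.0, -0.024]
force: [0.9, 0.0, 0.4]
width: 81.2
gripper_force: 0.0
```

```bash
python3 d.py 438.6 -381.5 62 6; python3 -c "
from h import *
go(438.6,-381.5,22,0)"
```

```text
expect px [281.866 203.763]
rect ((439.43316650390625, -380.68798828125), (60.7286262512207, 61.517879486083984), 46.665130615234375)
pos [ 436.422 -379.434  163.997] rot [-3.14  -0.    -0.023] t 27.0 w 81.25362471053417
 turn deg [-0.067 -0.004 -1.291] shift if turned first [  2.178   2.066 141.997] shift now [  2.216   2.182 141.994]
```

carry_out(deltas=[0,0,0,0.0029,0.0013,0.03,-1,0,0,0,0,0,0.035,-1,0,0,0,0,0,0.035,-1,0,0,0,0,0,0.025,-1,0,0,0,0,0,0.012,-1,0,0,0,0,0,0.005,-1,0,0,0,0,0,0,-0.8,0,0,0,0,0,0,-0.6,0,0,0,0,0,0,1,0,0,0,0,0,0,1,0,0,0,0,0,0,1,0,0,0,0,0,0,1])

```text
clock: 28.5
eef_pos: [439.6, -382.5, 23.3]
tool_rot: [3.141, -0.002, -0.024]
force: [-1.8, 1.7, 6.7]
width: 60.8
gripper_force: 63.2
```

```bash
python3 d.py 439 -381 62 7; python3 -c "
from h import *
go(508.5,5.7,38,0)"
```

```text
expect px [276.905 327.837]
rect ((441.83709716796875, -381.6694641113281), (60.112857818603516, 55.40770721435547), 88.60357666015625)
pos [ 439.592 -382.523   23.32 ] rot [ 3.141 -0.002 -0.024] t 28.55 w 60.75406941493817
 turn deg [ 0.039 -0.091 -1.375] shift if turned first [  68.908 -388.223  -14.68 ] shift now [  59.594 -389.755  -14.844]
```

carry_out(deltas=[0,0,0,0,0,-0.01,1,0,0,0,0,0,-0.03,1,0,0,0,0,-0.01,-0.04,1,0,0,0,0.004,-0.03,-0.01,1,0,0,0,0.007,-0.045,0,1,0,0,0,0.008,-0.048,0,1,0,0,0,0.008,-0.048,0,1,0,0,0,0.008,-0.048,0,1,0,0,0,0.008,-0.048,0,1,0,0,0,0.008,-0.048,0,1,0,0,0,0.006,-0.04,0,1,0,0,0,0.003,-0.024,0,1])

```text
clock: 30.05
eef_pos: [508.8, 7.9, 112.5]
tool_rot: [-3.141, -0.001, -0.021]
force: [0.7, -0.8, -0.1]
width: 60.2
gripper_force: 65.0
```

carry_out(deltas=[0,0,0,0,0,0,1,0,0,0,0,0,0,1])

```text
clock: 30.3
eef_pos: [508.2, 3.9, 112.2]
tool_rot: [3.141, -0.0, -0.025]
force: [-0.2, -0.9, -0.9]
width: 60.4
gripper_force: 65.0
```

```bash
python3 -c "
from h import *
go(508.5,5.7,37.3,0)"
```

```text
pos [508.167   3.876 112.194] rot [ 3.141 -0.    -0.025] t 30.3 w 60.37549229556075
 turn deg [ 0.046 -0.022 -1.441] shift if turned first [ 0.333 -1.824 74.894] shift now [ 0.258 -1.891 74.892]
```

carry_out(deltas=[0,0,0,0,-0.0005,0.03,1,0,0,0,0,0,0.02,1,0,0,0,0,0,0.01,1,0,0,0,0,0,0.005,1,0,0,0,0,0,0.003,1,0,0,0,0,0,0,1])

```text
clock: 31.05
eef_pos: [508.5, 5.5, 44.1]
tool_rot: [-3.142, -0.001, -0.024]
force: [0.4, 0.7, -0.3]
width: 60.9
gripper_force: 65.0
```

carry_out(deltas=[0,0,0,0,0,0.003,1,0,0,0,0,0,0.002,1,0,0,0,0,0,0.001,1,0,0,0,0,0,0.001,1,0,0,0,0,0,0.0005,1,0,0,0,0,0,0,1])

```text
clock: 31.8
eef_pos: [508.6, 5.8, 37.3]
tool_rot: [-3.141, -0.001, -0.024]
force: [-1.8, 0.2, 9.6]
width: 60.4
gripper_force: 65.6
```

Seated at the expected height with 10 N contact. Release and rise clear.

carry_out(deltas=[0,0,0,0,0,-0.0005,-0.5,0,0,0,0,0,0,-0.6,0,0,0,0,0,0,-0.7,0,0,0,0,0,-0.01,-0.7,0,0,0,0,0,-0.04,-0.7,0,0,0,0,0,-0.05,-0.7,0,0,0,0,0,-0.05,-0.7,0,0,0,-0.03,0.03,-0.05,-0.7,0,0,0,-0.03,0.05,0,-0.7,0,0,0,0,0.05,0,-0.7,0,0,0,0,0,0,-0.7,0,0,0,0,0,0,-0.7])

```text
clock: 33.3
eef_pos: [446.5, -121.0, 234.7]
tool_rot: [-3.141, -0.0, -0.024]
force: [-0.6, 1.0, 0.2]
width: 72.4
gripper_force: 0.0
```

Run:
```python
from h import *
s=ctrl.calibration("side");t=ctrl.calibration("top")
S=ctrl.get_image("side")[...,::-1];T=ctrl.get_image("top")[...,::-1]
print([(n,proj(s,X),proj(t,X)) for n,X in dict(beaker=(508.4,5.8,76),ring=(503.7,127.3,47),cup=(581,342,58)).items()])
u,v=map(int,proj(s,(570,65,30)));a,b=map(int,proj(t,(570,65,30)))
A=cv2.resize(S[v-60:v+40,u-80:u+60],(448,320),interpolation=2);B=cv2.resize(T[b-60:b+60,a-70:a+70],(350,300),interpolation=2)
o=np.zeros((600,798,3),np.uint8);o[:320,:448]=A;o[:300,448:]=B
o[325:600,:]=cv2.resize(T[100:300,60:500],(798,362))[40:315]
cv2.imwrite("pics/end.png",o)
```

```text
[('beaker', array([277.187, 189.983]), array([265.127, 205.695])), ('ring', array([268.487, 183.294]), array([213.25 , 208.748])), ('cup', array([281.307, 155.007]), array([123.064, 174.932]))]
```

View pics/end.png

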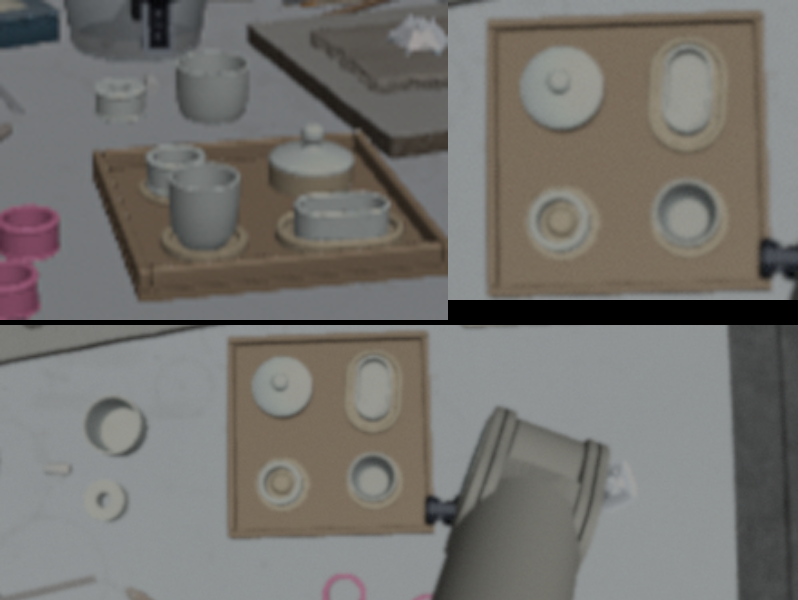

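The side view (upper left) and top views show all four castings upright and centred on their setters: lid (561,88), dish (687,93), ring (560,222) and beaker (687,213) in the upper-right crop. The look-alikes are untouched and the arm is clear, so I'm handing in.

```bash
python3 -c "
from cell import ctrl
print(ctrl.finish_job())"
```

```text
the job is handed in; nothing more can be done
None
```

The job is handed in: beaker, oblong dish, lid and thin-walled ring are each seated on their own setter and released, the two look-alikes were not touched, and it took about 33 s of the 120 s; no verdict came back, and my final side and top pictures showed all four upright and centred.

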